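# Put the tiered lunch carrier together

### The job

Put the steel lunch carrier together on its base dish, building it up one piece at a time from the bottom: the deepest tier first, then the middle one, then the shallow one, and last the lid, each set fully home in the piece below so that the stack stands straight. Keep the pieces upright on the way, let each go once it is home, and leave the mug, the ramekin and the spice jar where they stand.

Things in the scene. Friction and masses are not known exactly. Their poses are not given: they have to be found in the camera images.
- base: Base dish of the lunch carrier: flat round steel plate, 92 mm diameter, 4 mm thick, with a low collar on it (66 mm outside diameter at its foot, 62 at its rim) whose rim is 18 mm above the worktop; its mouth, 53 mm across, takes the foot of the deepest tier. Loose, 400 g. Origin: centre of underside; z up. Tier seated in it: origin 9 mm higher.
- deep_tier: Open round steel tier, deepest of 3: 66 mm tall, 58 mm outside diameter, straight 2.5 mm walls; loose, 130 g. Foot: lowest 9 mm, tapering from 36 mm diameter (bottom) to 49; it drops into the 53 mm mouth of the piece below until the flat shoulder above it rests on that rim. Grasp across the diameter. Origin: centre of underside; z up. Piece seated in it: origin 57 mm higher.
- middle_tier: Open round steel tier, middle of 3: 48 mm tall, 58 mm outside diameter, straight 2.5 mm walls; loose, 110 g. Foot: lowest 9 mm, tapering from 36 mm diameter (bottom) to 49; it drops into the 53 mm mouth of the piece below until the flat shoulder above it rests on that rim. Grasp across the diameter. Origin: centre of underside; z up. Piece seated in it: origin 39 mm higher.
- shallow_tier: Open round steel tier, shallowest of 3: 34 mm tall, 58 mm outside diameter, straight 2.5 mm walls; loose, 90 g. Foot: lowest 9 mm, tapering from 36 mm diameter (bottom) to 49; it drops into the 53 mm mouth of the piece below until the flat shoulder above it rests on that rim. Grasp across the diameter. Origin: centre of underside; z up. Piece seated in it: origin 25 mm higher.
- lid: Steel lid: round cover, 58 mm diameter, its edge 9 to 13 mm above the underside, with the same 9 mm tapered foot as the tiers (36 to 49 mm diameter) and on top an upright round knob, 20 mm in diameter, from 13 to 40 mm above the underside: grasp it there. Loose, 80 g. Origin: centre of underside; z up.
- mug: Bystander: small cream mug, 54 mm tall, 64 by 88 mm over its one handle, loose. Origin: centre of its underside (middle of its overall outline); z up. To be left alone.
- ramekin: Bystander: white fluted ramekin, 78 mm in diameter, 42 mm tall, open, loose. Origin: centre of its underside; z up. To be left alone.
- spice_jar: Bystander: glass spice jar with a red cap, 45 mm in diameter, 106 mm tall, loose, on the right towards the fridge. Origin: centre of its underside; z up. To be left alone.

How it is judged:
By the outcome, as a careful person would: the job done as asked, in the order asked, and still so for the second after the job is handed in, with the robot touching nothing.
It also fails if it takes over 109 s, if anything falls off the work surface, if the arm or the gripper's body presses on something with over 40 N, if the wrist force passes 120 N, or if a joint passes its speed limit or range.

### The arm

A 7-joint arm with a two-finger parallel gripper is mounted at the origin on a cart in front of the work surface, level with it; the furniture and walls round the work are solid. World frame = base frame: x ahead of the robot, y to its left, z up, the work surface at z = 0. Lengths are in m, angles in degrees, forces in N, time in s.
With the tool pointing down it reaches from about 0.4 to 0.875 m from the base axis. Payload 6.5 kg.
Tool frame: the origin (TCP) lies on the centre line of the jaws, within the pads' length; the fingertips stand 25 mm ahead of it and the grasp point (between the pads) lies 6 mm ahead of it; z points along the fingers, y is the line along which they close (so a half turn about z gives the same grasp; the last joint's range is limited). The gripper opens to 88 mm and grips with 3 to 60 N. Pads are 18 mm wide; open, the fingers measure 123 mm over their backs; the gripper's body (75 mm by 187 mm) begins 45 mm behind the grasp point.
Start: joints at [68.342, 30.733, -0.252, 88.115, 0.149, 61.152, -4.079], TCP at [0.199, -0.619, 0.264] pointing down, gripper open.
Joint ranges: [-154.64, 154.64], [-21.42, 123.67], [-72.66, 72.17], [13.99, 137.28], [-74.86, 254.86], [10.95, 109.41], [-158.01, 158.01]. Speed limits (degrees/s): [136.94, 136.94, 180, 180, 180, 180, 180].

### API

Orientations are given as [roll, pitch, yaw] about the fixed x, y, z axes, in that order (R = Rz(yaw) Ry(pitch) Rx(roll)).
In Python, from workcell import sense, grab_frame, job_done gives the robot as it stands. The module is installed in compiled form; this text tells all that it offers.
- The arm moves only by the shell command python3 -m crank 'ROWS' [OPENING] [FORCE]. ROWS is JSON, one flat list of numbers, 4 for each row, row after row: the shift along the tool's x, y, z in units of 25 mm (1.0 is 25 mm), then the turn about the tool's z in units of 5 degrees (1.0 is 5 degrees). A call has 1 to 12 rows; each row is the pose to reach, as a shift and turn from the pose commanded when the call began, along the tool's axes at that moment; what a row does not reach only later rows make up. A row lasts 1/8 s, in which the tool goes at most 62.5 mm and 10.7 degrees, less where a joint would pass 70% of its speed; a pose out of reach is approached as far as the arm can. A call with a gripper value outside its range is refused whole. OPENING is the opening, from 0 (shut) to 1 (fully open), set as the call begins (- or left out, the last holds). The fingers move at their own pace and stop on an object; FORCE is the grip in N (left out, the last holds). Time passes only in rows, so rows that repeat a pose let the fingers close. It gives the time, the measured TCP pose, the force, the opening and the grip force at its end, in the units of the state.
- sense(): the state, without advancing time (a new reading comes with each control period).
- grab_frame(name): name is "scene" or "top" or "wrist"; returns a dict with "frame" (480x640x3 uint8, red, green, blue), "intrinsics" (3x3 intrinsics, pixels), "world_from_camera" (4x4, takes a point from camera to world coordinates). Camera axes: x right, y down, z forward; pixel columns grow to the right and rows downward; lengths in m; the calibration is good to about 2 mm. The wrist camera is an equidistant fisheye: a pixel r from the principal point sees the ray r / f radians off the axis. A picture is of the moment at which its call begins. There is no depth.
- job_done(): hands the job in; it is judged then, once.
The state is a dict: "time": time; "joint_positions": joint angles; "joint_velocities": joint speeds; "effort": joint torques, N m; "eef_pos": TCP position; "orientation": TCP orientation; "wrist_force": force on the tool from outside, world axes, zero at the start; "moment": the same for the moment, N m; "gripper_width": opening from 0.0 (shut) to 1.0 (fully open); "finger_force": force on a finger pad.
Only numpy, scipy, OpenCV 4.12 (cv2) and the standard library are available. Lean on these libraries where they do the work, as an engineer would, in place of code of your own. Each camera call takes 0.05 s, during which the arm holds its last target. There are 200 camera calls.

## Working session

There is one attempt and no reset: what is moved stays moved. The work goes in short steps, Python scripts to look and compute and a shell command to move; the robot and the scene stay as the last step left them, time stands still between calls to the robot, and variables do not carry over. Pictures are saved under pics/ and viewed, at most 14 in all, crops included, and the job is handed in when it is done.

```bash
mkdir -p pics; python3 - <<'E'
from workcell import sense, grab_frame
import cv2,numpy as np
print(sense())
for n in("scene","top","wrist"):
    d=grab_frame(n); cv2.imwrite(f"pics/{n}0.png",d["frame"][...,::-1]); print(n,np.round(d["intrinsics"],2).tolist(),np.round(d["world_from_camera"],4).tolist())
E
```

```text
{'time': 0.0, 'joint_positions': array([68.3411501 , 30.77652113, -0.25495965, 88.16859322,  0.14771852,
       61.15282825, -4.07745601]), 'joint_velocities': array([0.04844269, 0.00448077, 0.05600311, 0.07793459, 0.06151654,
       0.01856847, 0.15817334]), 'effort': array([ 4.97613769e-06, -5.70984864e+01,  9.90774371e-01, -2.51613915e+01,
       -5.62672620e-02,  1.78078405e-02,  1.32710970e-04]), 'eef_pos': array([ 0.19924052, -0.61812158,  0.2628643 ]), 'orientation': array([-1.79902551e+02,  5.74990673e-03,  1.78719447e+01]), 'wrist_force': array([ 0.56869343, -0.39892673,  0.04011298]), 'moment': array([0.03870016, 0.0487042 , 0.04647246]), 'finger_force': 0.0, 'gripper_width': 0.9980308921821326}
scene [[486.64, 0.0, 320.84], [0.0, 486.64, 235.28], [0.0, 0.0, 1.0]] [[-0.9117, -0.3123, 0.2671, 0.2676], [-0.4108, 0.7113, -0.5704, 0.6991], [-0.0118, -0.6297, -0.7767, 0.8153], [0.0, 0.0, 0.0, 1.0]]
top [[544.27, 0.0, 316.85], [0.0, 544.27, 244.35], [0.0, 0.0, 1.0]] [[0.007, -0.9923, 0.1238, 0.4295], [-1.0, -0.0063, 0.0062, 0.1397], [-0.0054, -0.1238, -0.9923, 0.9617], [0.0, 0.0, 0.0, 1.0]]
wrist [[371.65, 0.0, 326.44], [0.0, 371.65, 235.81], [0.0, 0.0, 1.0]] [[0.3062, -0.9055, -0.2939, 0.2746], [-0.952, -0.2916, -0.0934, -0.5922], [-0.0011, 0.3084, -0.9513, 0.3841], [0.0, 0.0, 0.0, 1.0]]
```

View pics/top0.png

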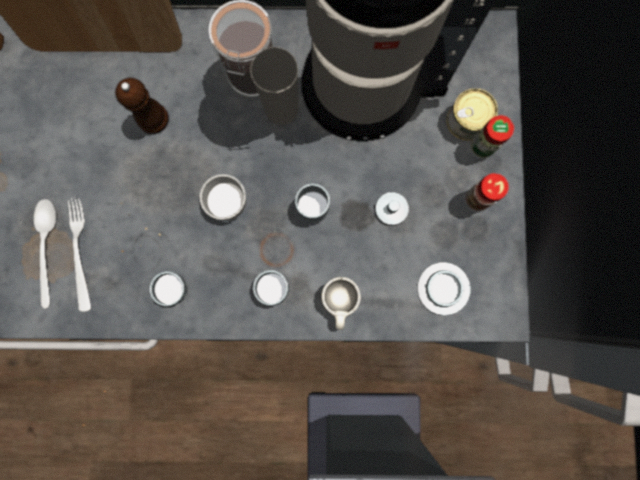

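View pics/scene0.png

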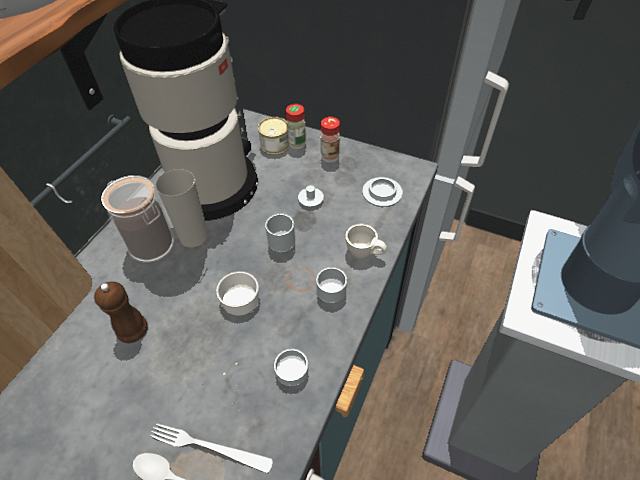

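Top view: base (444,288), lid (392,208), deep tier (312,204), middle tier (270,288), shallow tier (168,289); mug (341,297), ramekin (222,198), spice jar (490,190). I'll fit rim circles and cast rays.

```bash
cat > h.py <<'E'
import numpy as np, cv2
from workcell import sense, grab_frame
from scipy.spatial.transform import Rotation as Ro
def ray(d,uv,fish=False):
    K=np.array(d["intrinsics"]);T=np.array(d["world_from_camera"])
    p=np.array([(uv[0]-K[0,2])/K[0,0],(uv[1]-K[1,2])/K[1,1]])
    if fish:
        r=np.hypot(*p); v=np.r_[p*np.sin(r)/max(r,1e-9),np.cos(r)]
    else: v=np.r_[p,1]
    return T[:3,3],T[:3,:3]@v
def onplane(d,uv,z,fish=False):
    o,v=ray(d,uv,fish); return (o+v*(z-o[2])/v[2])[:2]
def rectify(d,c,z,half=.06,ppm=4000):
    "orthographic view of plane z round c; image right=+x, up=+y; ppm px per m"
    n=int(2*half*ppm); g=(np.arange(n)-n/2+.5)/ppm
    X,Y=np.meshgrid(c[0]+g,c[1]-g); P=np.stack([X,Y,np.full_like(X,z)],-1)
    T=np.array(d["world_from_camera"]);K=np.array(d["intrinsics"])
    q=(P-T[:3,3])@T[:3,:3]
    r=np.hypot(q[...,0],q[...,1]);th=np.arctan2(r,q[...,2])
    s=th/np.maximum(r,1e-9) if d.get("fish") else 1/q[...,2]
    return cv2.remap(d["frame"],(K[0,0]*q[...,0]*s+K[0,2]).astype(np.float32),(K[1,1]*q[...,1]*s+K[1,2]).astype(np.float32),cv2.INTER_LINEAR)
def tool(dx,dy):
    "world shift -> tool axes, units of 25 mm"
    R=Ro.from_euler('xyz',sense()["orientation"],degrees=True).as_matrix()
    return np.round(R.T@np.r_[dx,dy,0]/.025,2)
E
python3 - <<'E'
from h import *
d=grab_frame("top")
S=[("base",(444,288),.018),("deep",(312,204),.066),("mid",(270,288),.048),("shal",(168,289),.034),("lid",(392,208),.013),("mug",(341,292),.054),("ram",(222,198),.042),("jar",(494,187),.106)]
t=[]
R={"base":.046,"deep":.029,"mid":.029,"shal":.029,"lid":.029,"mug":.032,"ram":.039,"jar":.0225}
for n,uv,z in S:
    if n=="base": z=.004
    c=onplane(d,uv,z)
    im=rectify(d,c,z); g=cv2.GaussianBlur(cv2.cvtColor(im,cv2.COLOR_RGB2GRAY),(0,0),3)
    r=R[n]*4000
    h=cv2.HoughCircles(g,cv2.HOUGH_GRADIENT_ALT,1.5,20,param1=60,param2=.5,minRadius=int(r*.9),maxRadius=int(r*1.1))
    o=None if h is None else [(np.round([c[0]+(x-240)/4000,c[1]-(y-240)/4000],4).tolist(),round(float(k)/4,1)) for x,y,k in h[0][:,:3]]
    print(n,c.round(3),o); t.append(im)
cv2.imwrite("pics/rect0.png",cv2.resize(np.vstack([np.hstack(t[:4]),np.hstack(t[4:])]),(800,400))[...,::-1])
E
```

```text
base [ 0.473 -0.078] None
deep [0.609 0.154] None
mid [0.469 0.223] None
shal [0.467 0.398] None
lid [0.614 0.013] None
mug [0.463 0.105] None
ram [0.624 0.309] None
jar [ 0.631 -0.138] None
```

View pics/rect0.png

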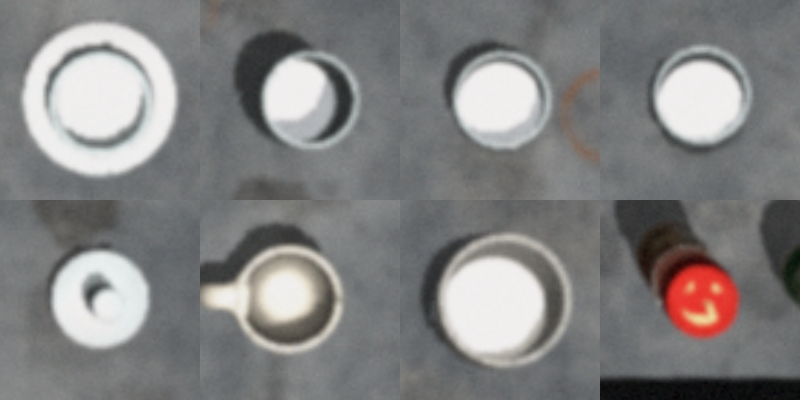

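View pics/wrist0.png

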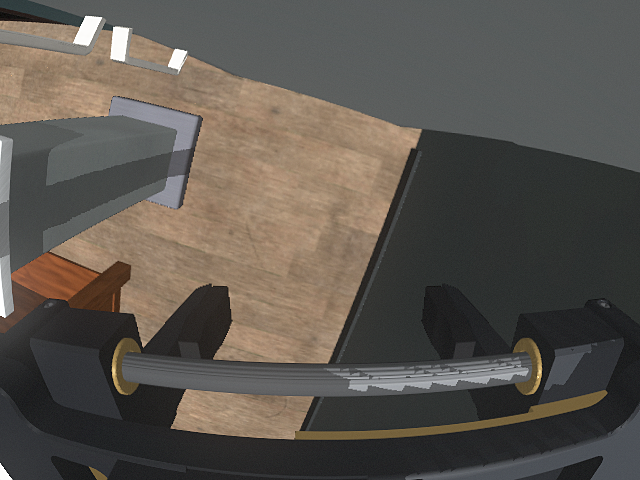

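The rectified tiles (0.6 mm/px) show clean rims with the right diameters: deep (0.615,0.154), mid (0.470,0.223), shallow (0.468,0.400), base (0.473,-0.077), lid (0.614,0.013), mug bowl (0.458,0.106). The start is beside the fridge, whose door handles stand in the way of the swing, so I'll triangulate them from scene and top.

```bash
python3 - <<'E'
from h import *
a=grab_frame("scene");b=grab_frame("top")
def tri(p,q):
    o1,v1=ray(a,p);o2,v2=ray(b,q);v1/=np.linalg.norm(v1);v2/=np.linalg.norm(v2)
    A=np.stack([v1,-v2],1);s=np.linalg.lstsq(A,o2-o1,rcond=None)[0];x=o1+s[0]*v1;y=o2+s[1]*v2
    return ((x+y)/2).round(3),np.linalg.norm(x-y).round(3)
for p,q in [((497,76),(632,405)),((468,160),(560,382)),((470,185),(540,380)),((447,237),(505,365)),((330,123),(494,187)),((312,188),(396,207))]: print(tri(p,q))
E
```

```text
(array([ 0.31 , -0.269,  0.23 ]), np.float64(0.005))
(array([ 0.314, -0.28 , -0.015]), np.float64(0.005))
(array([ 0.299, -0.281, -0.098]), np.float64(0.012))
(array([ 0.311, -0.293, -0.335]), np.float64(0.001))
(array([ 0.632, -0.14 ,  0.101]), np.float64(0.0))
(array([0.611, 0.009, 0.034]), np.float64(0.001))
```

The jar and lid checks agree with the top view. The handle bar stands at (0.31,-0.275), z up to 0.25. I need the fridge front face before swinging past it.

```bash
python3 - <<'E'
import cv2,numpy as np
a=cv2.imread("pics/scene0.png")[0:340,380:620];b=cv2.imread("pics/top0.png")[250:480,400:640]
g=lambda i,h:cv2.resize((255*(i/255.)**.45).astype(np.uint8),(int(i.shape[1]*h/i.shape[0]),h),interpolation=cv2.INTER_CUBIC)
cv2.imwrite("pics/fr.png",np.hstack([g(a,400),g(b,400)]))
E
```

```text
(no output)
```

View pics/fr.png

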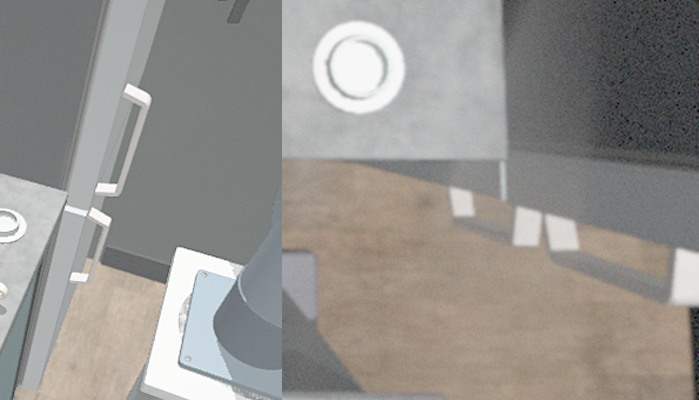

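Enhanced crop: door front at x≈0.33 for y<-0.25, with the handles reaching to x≈0.29. I'll lift and draw the arm in radially first, then turn the tool 90° so its long side is tangential with the camera inward, then swing past.

```bash
python3 -m crank '[0,-1,-1,0, 0,-2.5,-2,0, 0,-4.5,-2.8,0, 0,-6.5,-2.8,0, 0,-8.5,-2.8,0, 0,-10,-2.8,0, 0,-11.5,-2.8,0, 0,-12.5,-2.8,0, 0,-13,-2.8,0, 0,-13,-2.8,0]' 1 20; python3 -c "
from workcell import sense;s=sense();print(s['joint_positions'].round(1))"
```

```text
time: 1.55
eef_pos: [0.0997, -0.3094, 0.334]
orientation: [179.9, -0.0, 17.9]
wrist_force: [0.8, -0.2, 0.3]
gripper_width: 1.003
finger_force: 0.0
[ 67.7  -7.9  -3.2 126.2  -0.5  61.7  -7.3]
```

```bash
python3 -m crank '[0,0,0,-2, 0,0,0,-4, 0,0,0,-6, 0,0,0,-8, 0,0,0,-10, 0,0,0,-12, 0,0,0,-14, 0,0,0,-16, 0,0,0,-18, 0,0,0,-18, 0,0,0,-18]'; python3 -c "
from workcell import sense;s=sense();print(s['joint_positions'].round(1))"
```

```text
time: 2.92
eef_pos: [0.0999, -0.3098, 0.3337]
orientation: [-180.0, 0.0, 107.7]
wrist_force: [0.3, 0.7, 0.4]
gripper_width: 1.001
finger_force: 0.0
[ 58.9  -8.4   4.7 126.5   0.8  61.8  80.9]
```

```bash
python3 -m crank '[0.1,1.2,0,-1.1, 0.3,2.5,0,-2.2, 0.6,3.7,0,-3.3, 1,4.9,0,-4.4, 1.6,6.1,0,-5.6, 2.3,7.3,0,-6.8, 3.2,8.4,0,-8.1, 4.2,9.5,0,-9.4, 5.4,10.4,0,-10.7, 6.6,11.2,0,-12, 9.1,12.3,0,-14.4, 9.1,12.3,0,-14.4]'; python3 -c "
from workcell import sense;s=sense();print(s['joint_positions'].round(1))"
```

```text
time: 4.42
eef_pos: [0.323, 0.0045, 0.334]
orientation: [180.0, 0.0, -179.8]
wrist_force: [-1.3, -1.6, -1.1]
gripper_width: 1.003
finger_force: 0.0
[ 25.6  -7.6 -30.6 125.1  -4.4  61.5  87.6]
```

```bash
python3 -m crank '[-1.5,0.7,0,0, -3.5,1.7,0,0, -5.5,2.7,0.5,0, -7.5,3.8,1.5,0, -9.5,4.9,3,0, -11,5.7,4.5,0, -11.7,6,5.4,0, -11.7,6,5.4,0, -11.7,6,5.4,0]'; python3 - <<'E'
from h import *
d=grab_frame("wrist");d["fish"]=1
cv2.imwrite("pics/w1.png",d["frame"][...,::-1]); print(np.round(d["world_from_camera"],3).tolist())
im=rectify(d,(.615,.154),.066); cv2.imwrite("pics/w1r.png",np.hstack([d["frame"],cv2.resize(im,(480,480))])[:,:,::-1])
cv2.imwrite("pics/w1r.png",cv2.resize(cv2.imread("pics/w1r.png"),(800,343)))
E
```

```text
time: 5.55
eef_pos: [0.6154, 0.1498, 0.1993]
orientation: [-180.0, 0.0, 179.7]
wrist_force: [0.2, -0.4, 0.4]
gripper_width: 1.003
finger_force: 0.0
[[0.005, 0.951, 0.308, 0.535], [1.0, -0.005, -0.003, 0.152], [-0.001, 0.308, -0.951, 0.32], [0.0, 0.0, 0.0, 1.0]]
```

View pics/w1r.png

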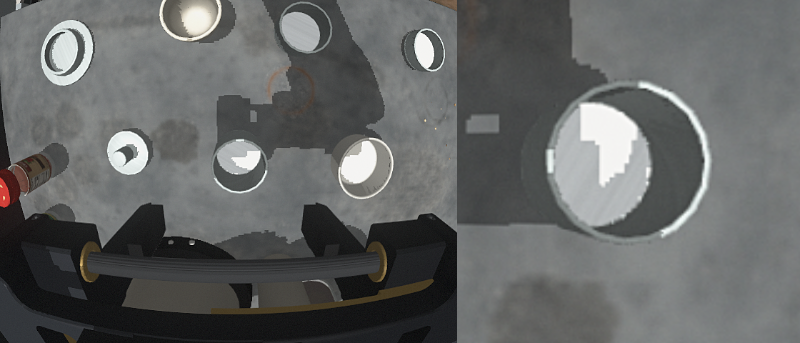

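Wrist view confirms deep rim centre at ≈(0.615,0.157), dia 57 mm. Descend and grasp.

```bash
python3 -m crank '[0,0.26,0.8,0, 0,0.26,2,0, 0,0.26,3.4,0, 0,0.26,4.7,0, 0,0.26,5.5,0, 0,0.26,5.88,0, 0,0.26,5.88,0, 0,0.26,5.88,0]' 1 25 && python3 -m crank '[0,0,0,0, 0,0,0,0, 0,0,0,0, 0,0,0,0, 0,0,0,0, 0,0,0,0]' 0 25
```

```text
time: 6.6
eef_pos: [0.6162, 0.1577, 0.0528]
orientation: [180.0, 0.1, 179.9]
wrist_force: [0.0, 0.3, -0.5]
gripper_width: 1.0
finger_force: 0.0
time: 7.35
eef_pos: [0.6155, 0.1572, 0.0519]
orientation: [-180.0, 0.0, 179.9]
wrist_force: [-0.7, -0.7, 3.2]
gripper_width: 0.645
finger_force: 25.0
```

```bash
python3 -m crank '[0,0,-0.6,0, 0,0,-1.8,0, 0,0,-3.2,0, 0.4,-1,-4.4,0, 1.1,-2.8,-4.4,0, 1.8,-4.8,-4.4,0, 2.5,-6.6,-4.4,0, 3.1,-8.2,-4.4,0, 3.4,-9.2,-4.4,0, 3.4,-9.4,-4.4,0, 3.4,-9.4,-4.4,0, 3.4,-9.4,-4.4,0]'; cat > look.py <<'E'
from h import *
import sys
name,x,y,z=sys.argv[1],*map(float,sys.argv[2:5])
t=[]
for c in("wrist","top"):
    d=grab_frame(c); d["fish"]=c=="wrist"
    if c=="wrist":t.append(cv2.resize(d["frame"],(400,300))[:, :])
    t.append(cv2.resize(rectify(d,(x,y),z,half=.06,ppm=2500),(300,300)))
cv2.imwrite(f"pics/{name}.png",np.hstack([t[0][:, :200*2],t[1]] if len(sys.argv)<6 else [t[1],t[2]])[...,::-1])
s=sense();print(s["eef_pos"].round(4),s["orientation"].round(1),s["gripper_width"].round(3))
E
python3 look.py base1 .473 -.077 .004
```

```text
time: 8.85
eef_pos: [0.5304, -0.0756, 0.162]
orientation: [179.9, 0.0, -180.0]
wrist_force: [0.5, -0.1, -1.0]
gripper_width: 0.643
finger_force: 25.0Traceback (most recent call last):
  File "look.py", line 10, in <module>
    s=sense();print(s["eef_pos"].round(4),s["orientation"].round(1),s["gripper_width"].round(3))
                                                                    ^^^^^^^^^^^^^^^^^^^^^^^^
AttributeError: 'float' object has no attribute 'round'
```

View pics/base1.png

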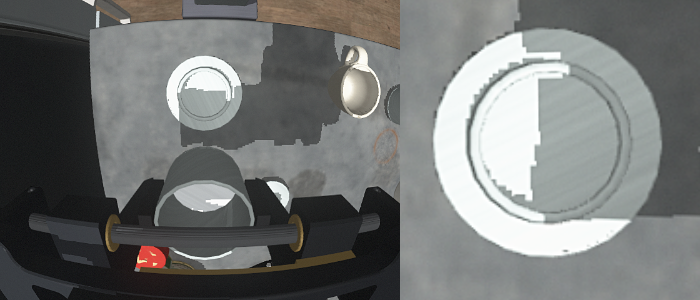

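Wrist rectified view: plate centre (0.472,-0.074), 91.6 mm across. The held tier, whose y is known from the jaws, appears about 3 mm high in y in the same camera, so its y bias is about +3 mm and the base is at y≈-0.077, as the top view says. Going in.

```bash
sed -i 's/s\["gripper_width"\].round(3)/s["gripper_width"]/' look.py; python3 -m crank '[0.5,0,0,0, 1.2,0,0,0, 1.9,-0.06,0.5,0, 2.32,-0.06,1.3,0, 2.32,-0.06,2.2,0, 2.32,-0.06,3,0, 2.32,-0.06,3.4,0, 2.32,-0.06,3.4,0, 2.32,-0.06,3.4,0]' && python3 -m crank '[0,0,0.15,0, 0,0,0.3,0, 0,0,0.4,0, 0,0,0.5,0, 0,0,0.6,0, 0,0,0.64,0, 0,0,0.64,0, 0,0,0.64,0]'
```

```text
time: 10.07
eef_pos: [0.4722, -0.0787, 0.0773]
orientation: [-180.0, 0.1, 179.9]
wrist_force: [1.1, -0.1, -1.4]
gripper_width: 0.644
finger_force: 25.0
time: 11.08
eef_pos: [0.472, -0.0785, 0.0608]
orientation: [180.0, 0.0, 179.9]
wrist_force: [-0.0, 2.1, 0.9]
gripper_width: 0.648
finger_force: 25.0
```

```bash
python3 -m crank '[0,0.05,0.02,0, 0,0.05,0.06,0, 0,0.05,0.06,0]' && python3 -m crank '[0,0,0,0, 0,0,0,0, 0,0,0,0, 0,0,-0.5,0, 0,0,-2,0, 0,0,-4,0, 0,0,-5,0, -0.8,0,-5.5,0, -1.6,0,-5.5,0, -2.4,0,-5.5,0, -2.4,0,-5.5,0, -2.4,0,-5.5,0]' 1 && python3 look.py dl .473 -.077 .075 b
```

```text
time: 11.45
eef_pos: [0.4722, -0.0782, 0.0603]
orientation: [-179.9, 0.0, 179.9]
wrist_force: [-3.3, -0.9, 16.3]
gripper_width: 0.642
finger_force: 25.0
time: 12.95
eef_pos: [0.5309, -0.0776, 0.1968]
orientation: [-180.0, -0.1, 179.9]
wrist_force: [0.3, -1.0, 0.9]
gripper_width: 0.998
finger_force: 0.0
[ 0.5309 -0.0778  0.1967] [-180.    -0.   179.9] 0.9982268433334879
```

View pics/dl.png

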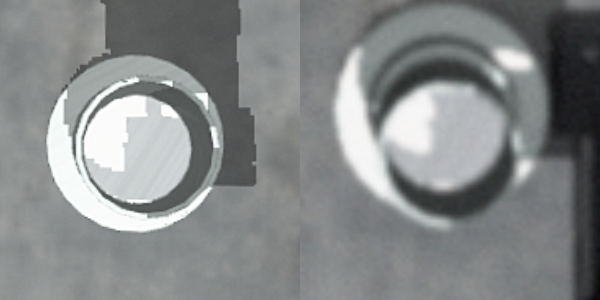

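Deep tier is seated: 16 N contact at the expected height, rim concentric with the base in both views at ≈(0.472,-0.0775). Next the middle tier.

```bash
python3 -m crank '[0,1,0,0, 0,2.8,0,0, 0.4,4.8,0,0, 0.9,6.8,0,0, 1.4,8.8,0,0, 1.9,10.4,0,0, 2.3,11.5,0.5,0, 2.44,12,1.5,0, 2.44,12,2.5,0, 2.44,12,3,0, 2.44,12,3,0, 2.44,12,3,0]' 1 25 && python3 -m crank '[0,0,1,0, 0,0,2,0, 0,0,2.8,0, 0,0,3.3,0, 0,0,3.4,0, 0,0,3.4,0]' && python3 -m crank '[0,0,0,0, 0,0,0,0, 0,0,0,0, 0,0,0,0, 0,0,0,0, 0,0,0,0]' 0 25 && python3 - <<'E'
from h import *
d=grab_frame("top");cv2.imwrite("pics/m1.png",np.hstack([cv2.resize(rectify(d,(.47,.2227),z),(400,400)) for z in(.048,)]+[cv2.resize(d["frame"],(533,400))[:, :400]])[...,::-1])
E
```

```text
time: 14.55
eef_pos: [0.4721, 0.2225, 0.1225]
orientation: [180.0, 0.1, 179.8]
wrist_force: [0.6, 0.0, 0.4]
gripper_width: 1.001
finger_force: 0.0
time: 15.3
eef_pos: [0.4719, 0.2227, 0.0371]
orientation: [180.0, 0.0, 179.9]
wrist_force: [0.0, 0.3, 0.8]
gripper_width: 1.001
finger_force: 0.0
time: 16.05
eef_pos: [0.4718, 0.2228, 0.037]
orientation: [180.0, 0.0, 179.9]
wrist_force: [-0.5, 0.9, 4.9]
gripper_width: 0.658
finger_force: 25.0
```

View pics/m1.png

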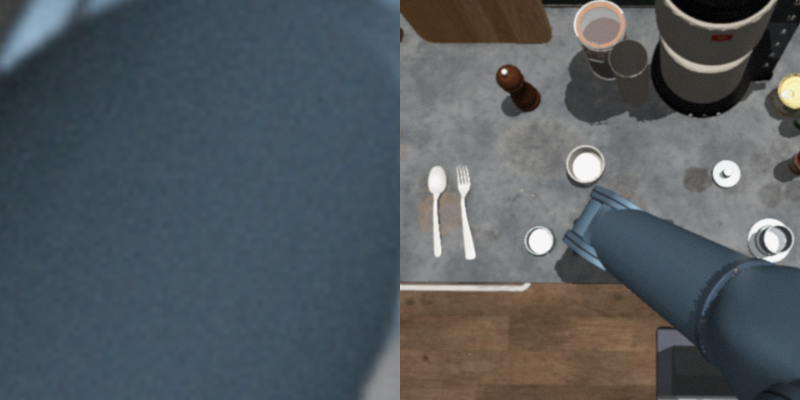

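The arm hides the held tier from above; its grip offset in x is about -2 mm (TCP 0.472 vs tier 0.470), which I'll allow for. Carry it to the stack.

```bash
python3 -m crank '[0,0,-0.6,0, 0,0,-1.8,0, 0,0,-3.4,0, 0,-0.8,-4.8,0, -0.09,-2.4,-4.8,0, -0.09,-4.4,-4.8,0, -0.09,-6.4,-4.8,0, -0.09,-8.4,-4.8,0, -0.09,-10.2,-4.8,0, -0.09,-11.4,-4.8,0, -0.09,-12,-4.8,0, -0.09,-12,-4.8,0]' && python3 -m crank '[0,0,0.3,0, 0,0,0.8,0, 0,0,1.3,0, 0,0,1.5,0, 0,0,1.5,0, 0,0,1.5,0]' && python3 -c "
from h import *
d=grab_frame('scene');cv2.imwrite('pics/m2.png',cv2.resize(d['frame'][130:260,310:460],(600,520),interpolation=cv2.INTER_CUBIC)[...,::-1])"
```

```text
time: 17.6
eef_pos: [0.4729, -0.0779, 0.1569]
orientation: [-180.0, -0.0, 179.8]
wrist_force: [0.0, 1.4, -2.4]
gripper_width: 0.66
finger_force: 25.0
time: 18.35
eef_pos: [0.4734, -0.0775, 0.1194]
orientation: [-180.0, 0.0, 179.9]
wrist_force: [0.1, 0.8, -1.0]
gripper_width: 0.658
finger_force: 25.0
```

View pics/m2.png

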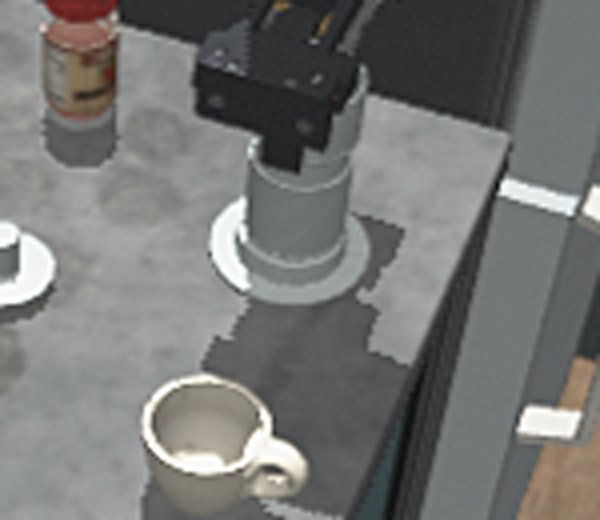

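Held tier stands just above the deep tier's rim, within ~3 mm of its axis (right edges at x≈365 vs 352 px). I'll lower slowly, watching force.

```bash
python3 -m crank '[0,0,0.1,0, 0,0,0.2,0, 0,0,0.3,0, 0,0,0.4,0, 0,0,0.4,0]' && python3 -m crank '[0,0,0.08,0, 0,0,0.16,0, 0,0,0.24,0, 0,0,0.27,0, 0,0,0.27,0]'
```

```text
time: 19.02
eef_pos: [0.473, -0.0775, 0.109]
orientation: [180.0, -0.0, 179.9]
wrist_force: [-0.4, -0.8, -2.2]
gripper_width: 0.657
finger_force: 25.0
time: 19.65
eef_pos: [0.4733, -0.0779, 0.1028]
orientation: [-180.0, 0.0, 179.8]
wrist_force: [-0.8, -1.4, 4.7]
gripper_width: 0.659
finger_force: 25.0
```

```bash
python3 -m crank '[0,0,0.04,0, 0,0,0.04,0, 0,0,0.04,0]' && python3 -m crank '[0,0,0,0, 0,0,0,0, 0,0,0,0, 0,0,-0.5,0, 0,0,-1.5,0, 0,0,-3,0, 0,0,-4,0, -0.8,0,-4,0, -1.6,0,-4,0, -2.4,0,-4,0, -2.4,0,-4,0, -2.4,0,-4,0]' 1 && python3 look.py ml .473 -.077 .114 b
```

```text
time: 20.02
eef_pos: [0.4734, -0.078, 0.1025]
orientation: [-179.9, 0.0, 179.9]
wrist_force: [-4.1, -1.9, 15.5]
gripper_width: 0.653
finger_force: 25.0
time: 21.52
eef_pos: [0.5322, -0.0776, 0.2016]
orientation: [-180.0, -0.0, 179.9]
wrist_force: [0.5, 0.6, -1.0]
gripper_width: 1.0
finger_force: 0.0
[ 0.5322 -0.0778  0.2015] [-180.    -0.   179.9] 1.0013544269481873
```

View pics/ml.png

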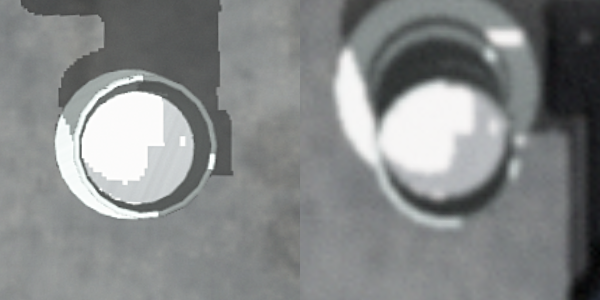

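Middle tier is seated: concentric in the wrist view, rim ≈(0.4715,-0.078), 15 N contact at the right height. Next the shallow tier at (0.468,0.400).

```bash
python3 -m crank '[0,1,0,0, 0,2.8,0,0, 0,4.8,0,0, 0.4,6.8,0,0, 0.8,8.8,0,0, 1.2,10.8,0,0, 1.6,12.8,0,0, 2,14.8,0,0, 2.3,16.6,0,0, 2.56,18,0.5,0, 2.56,18.9,1.2,0, 2.56,19.16,2,0]' 1 25 && python3 -m crank '[0,0,1,0, 0,0,2.2,0, 0,0,3.4,0, 0,0,4.2,0, 0,0,4.62,0, 0,0,4.62,0, 0,0,4.62,0]'; python3 -c "
from h import *
d=grab_frame('wrist');d['fish']=1
cv2.imwrite('pics/s1.png',np.hstack([cv2.resize(d['frame'],(400,300)),cv2.resize(rectify(d,(.468,.4),.034),(400,400))[50:350]])[...,::-1])"
```

```text
time: 23.12
eef_pos: [0.4695, 0.4027, 0.151]
orientation: [180.0, 0.0, 180.0]
wrist_force: [-0.1, -0.2, 0.9]
gripper_width: 1.003
finger_force: 0.0
time: 24.0
eef_pos: [0.4707, 0.4019, 0.0369]
orientation: [179.9, 0.1, 179.9]
wrist_force: [-0.2, -0.5, -0.6]
gripper_width: 0.999
finger_force: 0.0
```

View pics/s1.png

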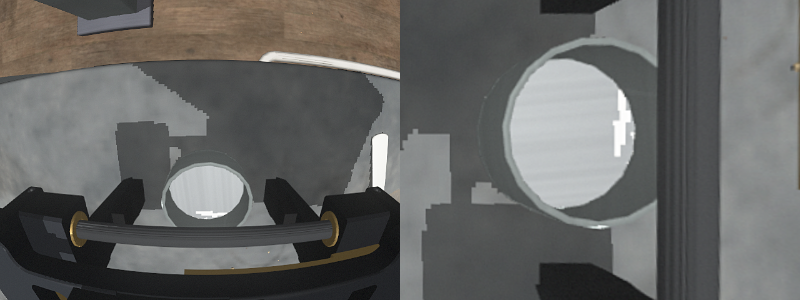

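The shallow tier stands between the open fingers, at (0.468,0.402) after bias; the TCP is ~2 mm too far in x. Adjust and grasp.

```bash
python3 -m crank '[0.08,0,0.06,0, 0.08,0,0.06,0, 0.08,0,0.06,0]' && python3 -m crank '[0,0,0,0, 0,0,0,0, 0,0,0,0, 0,0,0,0, 0,0,0,0, 0,0,0,0]' 0 25 && python3 -m crank '[0,0,-0.8,0, 0,0,-2.4,0, 0,0,-4.4,0, 0,0,-6,0, 0,-1,-6.4,0, 0,-2.8,-6.4,0, 0,-4.8,-6.4,0, 0,-6.8,-6.4,0, 0,-8.8,-6.4,0, 0,-10.8,-6.4,0, 0,-11.8,-6.4,0, 0,-12,-6.4,0]'
```

```text
time: 24.42
eef_pos: [0.4683, 0.4015, 0.0346]
orientation: [180.0, 0.0, 179.9]
wrist_force: [0.3, -0.4, 0.5]
gripper_width: 1.003
finger_force: 0.0
time: 25.18
eef_pos: [0.4682, 0.4016, 0.0345]
orientation: [180.0, 0.0, 179.9]
wrist_force: [0.4, -0.0, -0.6]
gripper_width: 0.657
finger_force: 25.0
time: 26.68
eef_pos: [0.4676, 0.0997, 0.1953]
orientation: [-179.9, 0.0, 179.7]
wrist_force: [0.1, 0.9, -0.9]
gripper_width: 0.658
finger_force: 25.0
```

```bash
python3 -m crank '[-0.05,-1,0,0, -0.1,-2.8,0,0, -0.15,-4.6,0,0, -0.15,-6,0,0, -0.15,-6.8,0,0, -0.15,-7.1,0.3,0, -0.15,-7.1,0.8,0, -0.15,-7.1,1.3,0, -0.15,-7.1,1.5,0, -0.15,-7.1,1.5,0, -0.15,-7.1,1.5,0]' && python3 -m crank '[0,0,0.1,0, 0,0,0.2,0, 0,0,0.3,0, 0,0,0.4,0, 0,0,0.4,0]' && python3 -m crank '[0,0,0.08,0, 0,0,0.16,0, 0,0,0.24,0, 0,0,0.29,0, 0,0,0.29,0]'
```

```text
time: 28.05
eef_pos: [0.4711, -0.0758, 0.1572]
orientation: [-180.0, 0.0, 179.9]
wrist_force: [0.3, -0.5, -0.2]
gripper_width: 0.654
finger_force: 25.0
time: 28.68
eef_pos: [0.4707, -0.076, 0.1468]
orientation: [180.0, -0.0, 179.9]
wrist_force: [-0.2, -0.2, -0.7]
gripper_width: 0.652
finger_force: 25.0
time: 29.3
eef_pos: [0.4709, -0.0761, 0.1397]
orientation: [-180.0, -0.0, 179.9]
wrist_force: [-0.0, -0.1, -0.2]
gripper_width: 0.657
finger_force: 25.0
```

```bash
python3 -m crank '[0,-0.04,0.02,0, 0,-0.04,0.05,0, 0,-0.04,0.06,0, 0,-0.04,0.06,0]'
```

```text
time: 29.8
eef_pos: [0.4715, -0.0772, 0.139]
orientation: [-180.0, 0.1, 179.9]
wrist_force: [-2.6, 0.5, 9.5]
gripper_width: 0.654
finger_force: 26.2
```

```bash
python3 -m crank '[0,0,0,0, 0,0,0,0, 0,0,0,0, 0,0,-0.5,0, 0,0,-1.5,0, 0,0,-2.4,0, -1,0.6,-2.6,0, -2.6,1.6,-2.6,0, -4.4,2.8,-2.6,0, -5.4,3.4,-2.6,0, -5.7,3.6,-2.6,0, -5.7,3.6,-2.6,0]' 1 && python3 -c "
from h import *
s=sense();print(s['eef_pos'].round(4))
d=grab_frame('wrist');d['fish']=1;t=grab_frame('top')
cv2.imwrite('pics/l1.png',np.vstack([np.hstack([cv2.resize(rectify(q,c,z),(300,300)) for c,z in (((.614,.013),.013),((.4715,-.0775),.139))]) for q in(d,t)])[...,::-1])"
```

```text
time: 31.3
eef_pos: [0.6132, 0.0124, 0.2034]
orientation: [-180.0, -0.0, 179.9]
wrist_force: [-0.6, -0.3, 0.3]
gripper_width: 0.999
finger_force: 0.0
[0.6132 0.0124 0.2034]
```

View pics/l1.png

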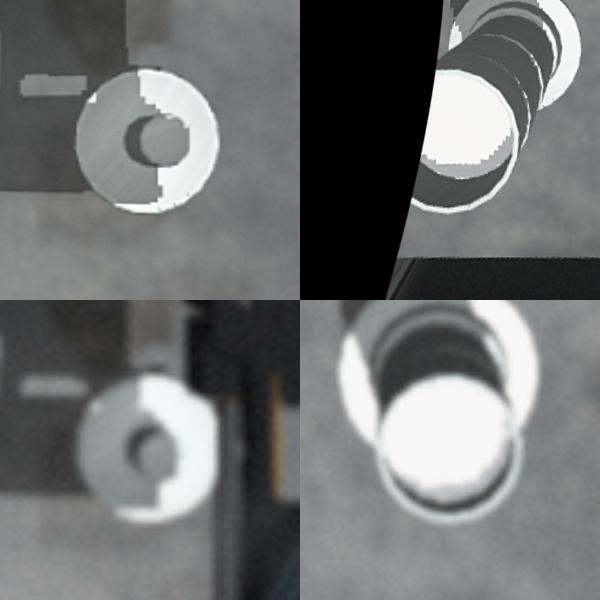

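Lid at (0.6132,0.0134) in both views after bias; the stack's top rim (right tiles) is centred at (0.4713,-0.077) and concentric, so straight. Grasp the knob.

```bash
python3 -m crank '[0,0.04,0.8,0, 0,0.04,2.2,0, 0,0.04,3.8,0, 0,0.04,5.2,0, 0,0.04,6.1,0, 0,0.04,6.48,0, 0,0.04,6.48,0, 0,0.04,6.48,0]' && python3 -m crank '[0,0,0,0, 0,0,0,0, 0,0,0,0, 0,0,0,0, 0,0,0,0, 0,0,0,0, 0,0,0,0, 0,0,0,0]' 0 25
```

```text
time: 32.4
eef_pos: [0.6145, 0.0137, 0.0424]
orientation: [180.0, 0.1, 179.9]
wrist_force: [0.1, -0.2, 0.3]
gripper_width: 1.002
finger_force: 0.0
time: 33.4
eef_pos: [0.6136, 0.0137, 0.0412]
orientation: [180.0, 0.0, 179.9]
wrist_force: [-0.5, -1.0, 0.6]
gripper_width: 0.218
finger_force: 25.0
```

```bash
python3 -m crank '[0,0,-0.8,0, 0,0,-2.4,0, 0,0,-4.4,0, 0,0,-6.2,0, 0,0,-7,0, 0.8,-0.5,-7,0, 2.2,-1.4,-7,0, 3.8,-2.4,-7,0, 5,-3.2,-7,0, 5.68,-3.63,-7,0, 5.68,-3.63,-7,0, 5.68,-3.63,-7,0]' && python3 -m crank '[0,0,0.3,0, 0,0,0.7,0, 0,0,1,0, 0,0,1.1,0, 0,0,1.1,0]'
```

```text
time: 34.9
eef_pos: [0.4721, -0.0762, 0.2164]
orientation: [180.0, 0.0, 179.9]
wrist_force: [0.2, -0.4, -0.4]
gripper_width: 0.221
finger_force: 25.0
time: 35.52
eef_pos: [0.4713, -0.0767, 0.1885]
orientation: [180.0, -0.0, 179.9]
wrist_force: [0.3, -0.3, -0.5]
gripper_width: 0.218
finger_force: 25.0
```

```bash
python3 -m crank '[0,0,0.15,0, 0,0,0.3,0, 0,0,0.45,0, 0,0,0.55,0, 0,0,0.55,0]' && python3 -m crank '[0,0,0.06,0, 0,0,0.12,0, 0,0,0.17,0, 0,0,0.17,0, 0,0,0.17,0]'
```

```text
time: 36.15
eef_pos: [0.4713, -0.0768, 0.1748]
orientation: [180.0, -0.0, 179.9]
wrist_force: [0.2, -0.2, 0.6]
gripper_width: 0.219
finger_force: 25.0
time: 36.78
eef_pos: [0.4715, -0.0769, 0.1709]
orientation: [-180.0, 0.0, 179.9]
wrist_force: [-0.2, -0.8, 3.2]
gripper_width: 0.219
finger_force: 25.0
```

```bash
python3 -m crank '[0,0,0.04,0, 0,0,0.04,0, 0,0,0.04,0]' && python3 -m crank '[0,0,0,0, 0,0,0,0, 0,0,0,0, 0,0,0,0, 0,0,-0.5,0, 0,0,-1.5,0, 0,0,-3,0, 0,1,-4.5,0, 0,3,-4.8,0, 0,5,-4.8,0, 0,6,-4.8,0, 0,6,-4.8,0]' 1 && python3 -c "
from h import *
t=grab_frame('scene')['frame'];d=grab_frame('top')
a=cv2.resize(t[80:320,200:460],(390,360),interpolation=cv2.INTER_CUBIC)
b=cv2.resize(rectify(d,(.4713,-.077),.139),(360,360))
cv2.imwrite('pics/end.png',np.hstack([a,b])[...,::-1])"
```

```text
time: 37.15
eef_pos: [0.472, -0.077, 0.1705]
orientation: [-180.0, 0.1, 179.9]
wrist_force: [-2.6, -0.5, 10.7]
gripper_width: 0.219
finger_force: 25.1
time: 38.65
eef_pos: [0.4716, 0.0752, 0.2906]
orientation: [180.0, 0.1, -179.9]
wrist_force: [0.2, -1.3, -0.3]
gripper_width: 1.005
finger_force: 0.0
```

View pics/end.png

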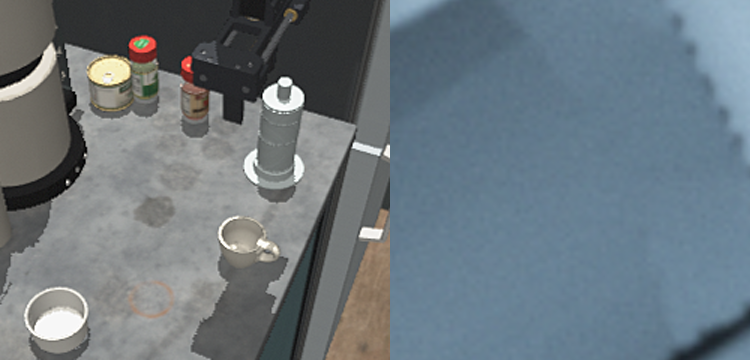

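The stack stands straight on the base at (275,130) in the picture, all seams closed and the lid on; mug, ramekin and jar are in place and the gripper is clear. Handing in.

```bash
python3 -c "
from workcell import job_done;print(job_done())"
```

```text
the job is handed in; nothing more can be done
None
```

The lunch carrier is stacked in the order asked on its base dish (deep, middle, shallow, lid). Each piece was pressed home and released, the stack looked straight in the last picture, the mug, ramekin and spice jar were not touched, and I handed the job in at about 39 s of the 109 s allowed; no verdict came back.

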